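# Lock the drinks-cart turntable with its wing nut

### The arm

A 6-joint arm with a two-finger parallel gripper is mounted at the origin on the work surface. World frame = base frame: x ahead of the robot, y to its left, z up, the work surface at z = 0. Lengths are in m, angles in rad, forces in N, time in s.
With the tool pointing down it reaches from about 0.325 to 1 m from the base axis. Payload 5.1 kg.
Tool frame: the origin (TCP) lies midway between the tips of the shut fingers; the grasp point (between the pads) lies manip.hold_point_z behind it (manip.hold_point_z is the distance from the TCP to the grasp point, in m); z points along the fingers, y is the line along which they close (so a half turn about z gives the same grasp; the last joint's range is limited). The gripper opens to 85 mm and grips with 20 to 120 N. Pads are 22 mm wide; open, the fingers measure 114 mm over their backs; the gripper's body (76 mm by 85 mm) begins 54 mm behind the grasp point. The pads swing forward as they close: fully open they stand 13 mm farther back than shut.
Start: joints at [-1.382, 0.124, 1.65, -0, 1.367, -0.083], TCP at [0.174, -0.626, 0.231] pointing down, gripper open.
Joint ranges: [-2.61, 2.61], [-1.02, 2.33], [0.03, 2.71], [-1.35, 4.49], [0.32, 2.68], [-2.91, 2.91]. Speed limits (rad/s): [2.57, 2.57, 3.14, 3.14, 3.14, 3.14].

### API

Orientations are given as a unit quaternion [w, x, y, z].
In Python, from station import manip, read_camera, job_done gives the robot as it stands. The module is installed in compiled form; this text tells all that it offers. Calls block until the motion is done:
- manip.move_ptp(position, orientation): joint-space move of the TCP to a pose.
- manip.line_to(position, rotation=None, rate=0.15): straight line of the TCP; rotation=None keeps the orientation; rate is the mean speed in m/s.
- manip.move_joints(angles): joint-space move.
- manip.set_gripper(opening): finger opening in m; the grip force is fixed at half the most; returns when the fingers have stopped.
- manip.wait(seconds).
- manip.solve_ik(position, orientation): joint angles nearest the present ones, or None.
- manip.read_state(): the state.
- read_camera(name): name is "scene" or "side" or "wrist"; returns a dict with "img" (420x560x3 uint8, blue, green, red), "fx", "fy", "cx", "cy" (pixels), "R" (3x3) and "t" (3): a world point X has camera coordinates R X + t. Camera axes: x right, y down, z forward; pixel columns grow to the right and rows downward; lengths in m; the calibration is good to about 2 mm. A picture is of the moment at which its call begins. There is no depth.
A pose or a line that the arm cannot do raises manip.Unreachable and nothing moves.
- job_done(): hands the job in; it is judged then, once.
The state is a dict: "time": time; "joints": joint angles; "joint_velocities": joint speeds; "effort": joint torques, N m; "tcp_pos": TCP position; "orientation": TCP orientation; "ft_force": force on the tool from outside, world axes, zero at the start; "moment": the same for the moment, N m; "gripper_width": finger opening in m; "grip_force": force on a finger pad.
Only numpy, scipy, OpenCV 4.12 (cv2) and the standard library are available. Lean on these libraries where they do the work, as an engineer would, in place of code of your own. Each camera call takes 0.05 s, during which the arm holds its last target. There are 200 camera calls.

### The job

The brass wing nut in the middle of the wooden turntable is loose, and the cart is about to be rolled away: run the nut down clockwise until it is fully home and stops turning, by pushing its wings round with light strokes of a fingertip. Do not grip or pinch the nut, stop pushing once it is home, and leave everything on the turntable and on the cart standing where it is, with the turntable itself not turned.

Things in the scene. Friction and masses are not known exactly. Their poses are not given: they have to be found in the camera images.
- turntable: (all sizes in mm) round oak board, diameter 320, 18 thick, top face 34 above this origin, on a fixed foot; origin on the glass under the middle, z up. The board turns stiffly (0.3 N m) about a fixed steel spindle, diameter 12, whose top end stands 59 above the origin. Around the wing nut nothing stands within 50 of the axis; the tallest thing on the board is 82 high
- wing_nut: brass wing nut on the spindle, seen from above a bar with a round hub. Hub: diameter 23, 14 high. Two wings along its own +x and -x, 62 from tip to tip: each an upright round disc, diameter 24, 5 thick (along y), its centre 19 from the axis and 20 above the origin; wing tops 32 above it. Origin: on the axis at the nut's underside, z up; 37 above the turntable's origin when home
- nut_turn (a joint): how far the nut is from fully home, rad: 0 is home, against a hard stop. Clockwise seen from above tightens and makes it fall; counterclockwise makes it grow. It starts 6 to 10 rad loose; a turn lifts the nut 1.75. It runs freely (0.02 N m, about 1 N at a wing), hardly coasts, stays where left. Finger-tight only: over 30 N on the nut is too hard
- board (a joint): angle of the turntable board from where it stood at the start, in rad, counterclockwise from above positive
- pourer: white ceramic jug on the board, 74 wide, 82 high, open, with a lip to its own +x (reaching 46 from the axis) and a handle to -x (reaching 63); origin under its middle; stands loose
- tumbler: squat amber glass tumbler on the board, diameter 84, 75 high, open; origin under its middle; stands loose
- ice_mould: dark grey silicone ice mould on the board, six square pockets, 132 along its x, 88 along its y, 36 high; origin under its middle; lies loose
- strainer: steel bar strainer lying flat on the board: perforated plate of diameter 76, 11 high, with a handle 16 wide along its +x that ends 125 from the origin; origin under the middle of the plate; lies loose
- shaker: steel cocktail shaker standing loose on the glass to the robot's left, diameter 86, 206 high; origin under its middle
- jigger: steel double spirit measure standing loose on the glass to the left, diameter 44, 80 high; origin under its middle
- decanter: round glass decanter with stopper standing loose on the glass to the right, diameter 120, 212 high; origin under its middle
- snack_bowl: blue ceramic snack bowl standing loose on the glass to the right, diameter 110, 55 high; origin under its middle

How it is judged:
At the end, for the whole second after the job is handed in: The wing nut is home: within 0.15 rad (about 9 degrees) of its stop, and still. The board has turned less than 0.1 rad, and each of the eight loose things stands upright within 15 mm of where it was (value of joint nut_turn below 0.15 rad and velocity of joint nut_turn between -0.05 and 0.05 rad/s and value of joint board between -0.1 and 0.1 rad and distance of each of pourer, tumbler, ice_mould, strainer, shaker, jigger, decanter, snack_bowl from where it was at the start of the episode below 0.015 m and angle between each of pourer, tumbler, ice_mould, strainer, shaker, jigger, decanter, snack_bowl's own z axis and vertical below 0.15 rad); the robot touches nothing.
It fails at once if the wing nut was gripped or forced: the fingers pressed on it with more than 30 N (contact force between the fingers and wing_nut above 30 N).
It fails at once if something standing on the turntable or the cart was lifted, carried or pushed more than 15 mm from its place (distance of any of pourer, tumbler, ice_mould, strainer, shaker, jigger, decanter, snack_bowl from where it was at the start of the episode above 0.015 m).
It fails at once if the turntable board was turned by more than 0.1 rad (value of joint board above 0.1 rad or value of joint board below -0.1 rad).
It also fails if it takes over 58 s, if anything falls off the work surface, if the arm or the gripper's body presses on something with over 40 N, if the wrist force passes 120 N, or if a joint passes its speed limit or range.

## Working session

There is one attempt and no reset: what is moved stays moved. The work goes in short steps, each a Python script; the robot and the scene stay as the last script left them, time stands still between calls to the robot, and variables do not carry over. Pictures are saved under pics/ and viewed, at most 10 in all, crops included, and the job is handed in when it is done.

```bash
mkdir -p pics; python3 - <<'E'
from station import manip, read_camera
import cv2,numpy as np
for n in("scene","side"):
    c=read_camera(n); cv2.imwrite(f"pics/{n}0.png",c["img"]); np.savez(f"{n}0.npz",**c)
    R,t=np.array(c["R"]),np.array(c["t"]); print(n,-R.T@t,R[2],c["fx"],c["cx"],c["cy"])
s=manip.read_state(); print(s["time"],s["tcp_pos"],s["orientation"],s["ft_force"],s["gripper_width"],manip.hold_point_z)
E
```

```text
scene [1.16272772 0.20886865 1.03970883] [-0.51157437 -0.18329168 -0.83946163] 515.2648607362779 276.1337817197844 215.834674143649
side [0.45044256 1.0733393  0.67693197] [ 0.08617399 -0.86037821 -0.50231801] 474.5331026105841 290.9495346502892 198.03073737918842
0.1 [ 0.17438746 -0.6255812   0.23016352] [-9.59179200e-04  9.90776537e-01  1.35502515e-01 -4.05373136e-05] [0.2342648  0.28152039 0.30344128] 0.08548458556939123 0.0187
```

View pics/scene0.png

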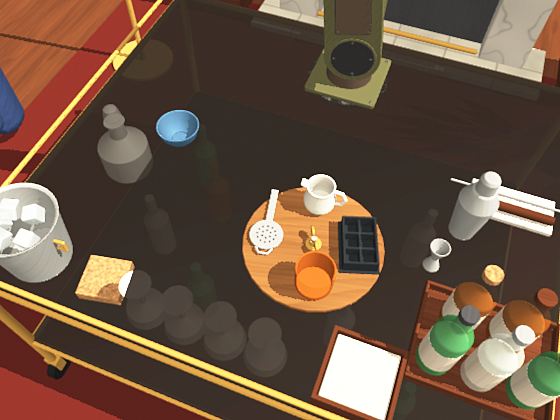

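View pics/side0.png

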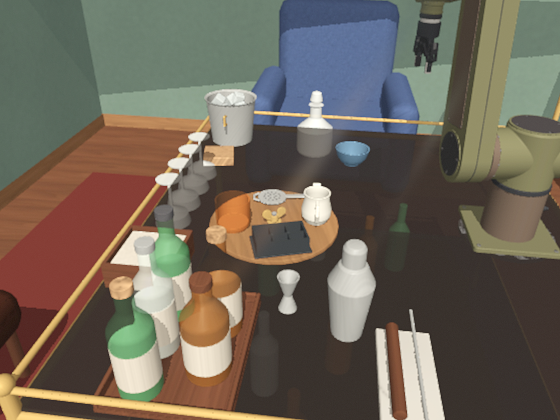

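The scene view shows the nut at about (314,238) on a board centred near (313,248), with the decanter at (124,150) between the arm and the board. I'll fit the board's circle, then go over it high and look with the wrist camera.

```bash
cat > h.py <<'E'
import cv2,numpy as np
from station import manip, read_camera
def ray(c,px,z):
    R,t=np.array(c["R"]),np.array(c["t"]); px=np.atleast_2d(px).astype(float)
    d=np.c_[(px[:,0]-c["cx"])/c["fx"],(px[:,1]-c["cy"])/c["fy"],np.ones(len(px))]@R
    o=-R.T@t; return o+d*((z-o[2])/d[:,2])[:,None]
def proj(c,X):
    p=np.atleast_2d(X)@np.array(c["R"]).T+np.array(c["t"]); return np.c_[c["fx"]*p[:,0]/p[:,2]+c["cx"],c["fy"]*p[:,1]/p[:,2]+c["cy"]]
def down(a):
    """tool pointing down, tool x axis along world heading a"""
    return np.array([0,np.cos(a/2),np.sin(a/2),0])
E
python3 - <<'E'
from h import *
for n in("scene","side"):
    c=np.load(f"{n}0.npz"); hsv=cv2.cvtColor(c["img"],cv2.COLOR_BGR2HSV)
    m=cv2.inRange(hsv,(8,90,120),(22,200,255)); m[:, :200]=0; m[:,400:]=0; m[:170]=0; m[320 if n=="scene" else 262:]=0
    k,l,st,_=cv2.connectedComponentsWithStats(m); i=1+np.argmax(st[1:,4]); print(n,st[i])
    h=cv2.convexHull(np.argwhere(l==i)[:,::-1].astype(np.int32))[:,0]
    P=ray(c,h,0.034); print(cv2.minEnclosingCircle(P[:,:2].astype(np.float32)))
    print("nut pix at z=.06", ray(c,[(314,238)] if n=="scene" else [(275,215)],0.06))
manip.line_to([0.174,-0.5,0.42],rate=0.25); manip.set_gripper(0)
print(manip.read_state()["time"],manip.read_state()["joints"])
E
```

```text
scene [ 242  187  137  125 7875]
((0.5915879607200623, 0.09312264621257782), 0.16176943480968475)
nut pix at z=.06 [[0.58941476 0.09355135 0.06      ]]
side [ 206  191  133   71 4583]
((0.5949238538742065, 0.10161235183477402), 0.16704902052879333)
nut pix at z=.06 [[0.58550578 0.10413799 0.06      ]]
1.925 [-1.33732198e+00 -1.94114487e-01  1.64945861e+00  2.91581072e-05
  1.68604109e+00 -3.83187984e-02]
```

```bash
python3 - <<'E'
from h import *
for a in np.arange(-3,3.1,1):
    j=manip.solve_ik([0.589,0.093,0.1],down(a)); print(a,None if j is None else np.round(j,2))
manip.move_ptp([0.589,0.093,0.36],down(0))
c=read_camera("wrist"); np.savez("w1.npz",**c); cv2.imwrite("pics/w1.png",c["img"])
R,t=np.array(c["R"]),np.array(c["t"]); print(-R.T@t,R[2],proj(c,[0.589,0.093,.06]),proj(c,manip.read_state()["tcp_pos"]))
s=manip.read_state(); print(s["time"],s["tcp_pos"],s["orientation"],s["joints"],s["ft_force"])
E
```

```text
-3.0 [ 0.07  0.12  1.88 -0.    1.14 -1.65]
-2.0 [ 0.07  0.12  1.88 -0.    1.14 -2.65]
-1.0 [ 0.07  0.12  1.88 -0.    1.14  2.64]
0.0 [ 0.07  0.12  1.88 -0.    1.14  1.64]
1.0 [ 0.07  0.12  1.88 -0.    1.14  0.64]
2.0 [ 0.07  0.12  1.88 -0.    1.14 -0.36]
3.0 [ 0.07  0.12  1.88 -0.    1.14 -1.36]
[0.66372428 0.09181189 0.50378099] [-2.88049865e-01  2.90828054e-04 -9.57615367e-01] [[278.5386602  169.12655712]] [[278.71382834 261.86364679]]
4.55 [0.58913024 0.09218298 0.36014351] [ 7.29255443e-05  9.99999795e-01 -6.23439579e-04  1.25217673e-04] [ 6.52802704e-02 -4.30473467e-02  1.60917535e+00 -1.62028727e-04
  1.57522437e+00  1.63732274e+00] [ 0.07347401  0.10577094 -0.07267061]
```

View pics/w1.png

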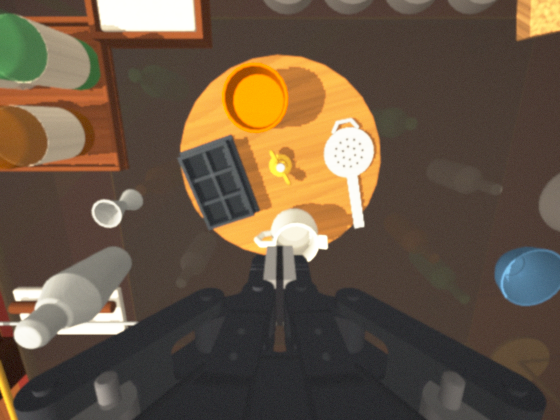

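The wrist view shows the nut at about (280,167), wings running from (275,152) to (287,182). The pourer, tumbler and mould are clear of it. Next I'll measure the nut's centre and heading.

```bash
python3 - <<'E'
from h import *
c=np.load("w1.npz"); im=c["img"]; hsv=cv2.cvtColor(im,cv2.COLOR_BGR2HSV)
m=cv2.inRange(hsv,(21,120,120),(35,255,255)); w=np.zeros_like(m); w[140:195,250:310]=m[140:195,250:310]
k,l,st,ce=cv2.connectedComponentsWithStats(w); print(st[1:],ce[1:])
p=np.argwhere(w>0)[:,::-1]; P=ray(c,p,0.062)[:,:2]
(rc,sz,an)=cv2.minAreaRect((P*1000).astype(np.float32)); print("rect",rc,sz,an)
d=P-P.mean(0); e,v=np.linalg.eigh(d.T@d); ax=v[:,1]; print("mean",P.mean(0),"ang",np.arctan2(ax[1],ax[0]), (d@ax).min(),(d@ax).max())
# board circle
b=cv2.inRange(hsv,(8,90,120),(22,255,255)); b[:50]=0;b[215:]=0;b[:,:170]=0;b[:,395:]=0
h=cv2.convexHull(np.argwhere(b>0)[:,::-1].astype(np.int32))[:,0]; print(cv2.minEnclosingCircle(ray(c,h,.034)[:,:2].astype(np.float32)))
o=im.copy(); o[w>0]=(255,0,255)
cv2.imwrite("pics/w1c.png",np.hstack([cv2.resize(x[130:205,240:320],None,fx=5,fy=5,interpolation=0) for x in(im,o)]))
E
```

```text
[[269 150  22  35 324]
 [280 161   5   3  11]] [[278.24074074 166.25308642]
 [282.45454545 161.72727273]]
rect (592.1244506835938, 91.56123352050781) (31.609731674194336, 51.20570755004883) 89.37296295166016
mean [0.59381132 0.09319395] ang -2.6458671941320673 -0.02706318044554357 0.03182173686462604
((0.5918315649032593, 0.09075967967510223), 0.16087158024311066)
```

View pics/w1c.png

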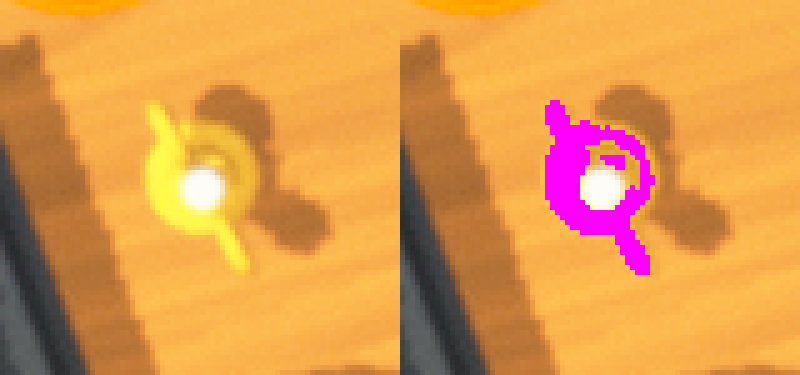

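The crop shows wing tips at about (270.6,150.6) and (289.4,184.0), with the spindle top at (280.6,167.6). I'll run a first stroke of 5 rad, which stays below the 6 rad minimum. The tip will run at z 65 mm, above the spindle top and below the wing tops.

```bash
cat >> h.py <<'E'
U=0.024
def pose(C,phi,v,z):
    e=np.array([np.cos(phi),np.sin(phi)]); n=np.array([-e[1],e[0]])
    return [*(np.array(C)+U*e+v*n),z]
def goto_above(C,phi,v,a,z=0.15):
    """high approach, last joint chosen so that heading a runs continuously (j6 = q1+1.57-a)"""
    p=pose(C,phi,v,z); j=np.array(manip.solve_ik(p,down(a)),float)
    w=j[0]+np.pi/2-a; j[5]+=2*np.pi*np.round((w-j[5])/(2*np.pi)); assert abs(j[5])<2.88,j
    manip.move_joints(j)
def tang(F,phi): # force component against a clockwise push
    return float(F[0]*-np.sin(phi)+F[1]*np.cos(phi))
E
python3 - <<'E'
from h import *
c=np.load("w1.npz")
T=ray(c,[(270.6,150.6),(289.4,184.0)],0.062)[:,:2]; S=ray(c,[(280.6,167.6)],0.059)[0,:2]
C=(T.mean(0)+S)/2; d=T[0]-T[1]; phi=np.arctan2(d[1],d[0]); print(T,S,C,np.linalg.norm(d),phi)
a=phi+np.pi*np.floor((4.35-phi)/np.pi); phi=a; print("a0",a)
np.save("C.npy",C)
goto_above(C,phi,0.021,a); print(manip.read_state()["joints"])
b=np.array(manip.read_state()["ft_force"])
manip.line_to(pose(C,phi,0.021,0.065),rate=0.06)
F=np.array(manip.read_state()["ft_force"])-b; print("down",F)
assert np.abs(F).max()<4
manip.line_to(pose(C,phi,0.0085,0.065),rate=0.03)
L=[]; th=phi
while th>phi-5.0:
    th-=0.25; manip.line_to(pose(C,th,0.0085,0.065),down(th),rate=0.02)
    f=tang(np.array(manip.read_state()["ft_force"])-b,th); L.append(round(f,1))
    if f>7: break
s=manip.read_state(); print(L,th,s["joints"],s["time"])
manip.line_to(pose(C,th,0.014,0.065),rate=0.05); manip.line_to(pose(C,th,0.014,0.36),rate=0.25)
c=read_camera("wrist"); np.savez("w2.npz",**c)
x,y=proj(c,[*C,.06])[0].astype(int); print(x,y)
cr=c["img"][max(y-45,0):y+45,max(x-45,0):x+45]; cv2.imwrite("pics/w2c.png",cv2.resize(cr,None,fx=6,fy=6,interpolation=0)); print(manip.read_state()["time"])
E
```

```text
[[0.61698814 0.10472228]
 [0.56639087 0.07638797]] [0.59116018 0.08987   ] [0.59142484 0.09021256] 0.05799066164695693 0.5104859119420322
a0 3.6520785655318253
[ 1.13429102e-02  4.37109326e-02  1.87602227e+00 -3.79974012e-06
  1.22146670e+00 -2.06986959e+00]
down [-1.49980124  0.63310588  0.61627391]Traceback (most recent call last):
  File "<stdin>", line 15, in <module>
station.Unreachable: the arm cannot follow that straight line within its joint ranges
```

```bash
cat >> h.py <<'E'
def turn(C,th,v,z,rate):
    q=down(th); 
    if q@np.array(manip.read_state()["orientation"])<0: q=-q
    manip.line_to(pose(C,th,v,z),q,rate=rate)
E
python3 - <<'E'
from h import *
s=manip.read_state(); print(s["time"],s["tcp_pos"],s["orientation"],s["joints"],s["ft_force"])
C=np.load("C.npy")
th=np.pi/2+s["joints"][0]-s["joints"][5]; print("th",th, pose(C,th,.0085,.065))
for q in(down(th-.25),-down(th-.25)):
    print(q, manip.solve_ik(pose(C,th-.25,.0085,.065),q))
E
```

```text
18.65 [0.61000261 0.07266905 0.06507411] [ 8.98036500e-05  8.53775329e-01 -5.20641592e-01  1.09788710e-04] [ 3.13294318e-02  2.02219946e-01  1.85829956e+00 -3.06516606e-04
  1.08098764e+00  2.69747447e+00] [ 0.40089964  0.41682592 -0.05738338]
th -1.0953487134008815 [np.float64(0.6099677624381853), np.float64(0.07276521377679511), 0.065]
[ 0.          0.78215813 -0.62307998  0.        ] None
[-0.         -0.78215813  0.62307998 -0.        ] None
```

It actually completed 4.75 rad and stopped only at the last joint's range limit. I'll lift and look.

```bash
python3 - <<'E'
from h import *
C=np.load("C.npy"); th=-1.09535
manip.line_to(pose(C,th,0.014,0.065),rate=0.05); manip.line_to(pose(C,th,0.014,0.22),rate=0.3)
c=read_camera("wrist"); np.savez("w2.npz",**c)
x,y=proj(c,[*C,.06])[0].astype(int); print(x,y)
e=np.array([np.cos(th),np.sin(th)]); print("expected tips",[proj(c,[*(C+k*.031*e),.062])[0].round() for k in(1,-1)])
cv2.imwrite("pics/w2.png",c["img"]); print(manip.read_state()["time"])
E
```

```text
293 212
expected tips [array([293., 185.]), array([293., 239.])]
19.625
```

View pics/w2.png

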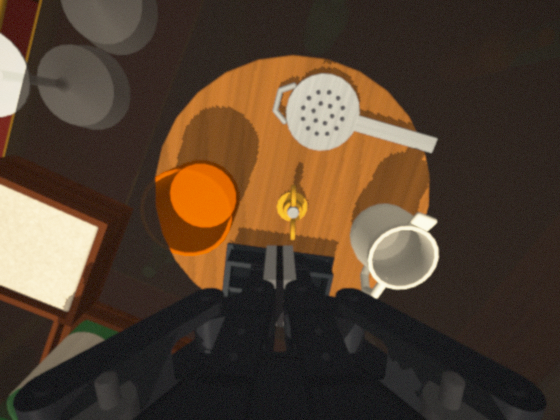

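The nut lies exactly where I tracked it, with tips at (292,185) and (293,240) as predicted. So 4.75 rad are done and 1.25–5.25 rad remain. The next stroke goes in fine, force-checked steps after the first 0.9 rad.

```bash
cat > stroke.py <<'E'
from h import *
def fine(phi,free,end,z=0.0635):
    """push from wing angle phi; 'free' rad without stop expected; ends at the stop or at angle end"""
    C=np.load("C.npy"); v=0.0085
    goto_above(C,phi,0.021,phi,0.13); b=np.array(manip.read_state()["ft_force"])
    manip.line_to(pose(C,phi,0.021,z),rate=0.08)
    assert np.abs(np.array(manip.read_state()["ft_force"])-b).max()<5
    manip.line_to(pose(C,phi,v,z),rate=0.03); th=phi; L=[]; home=False
    f=lambda: tang(np.array(manip.read_state()["ft_force"])-b,th)
    while th>end and manip.read_state()["time"]<50:
        th-=0.2 if th>phi-free+.2 else 0.05
        turn(C,th,v,z,0.02); g=f()
        if g>4: manip.wait(0.1); g=f()
        L.append(round(g,1))
        if g>4: home=True; break
    print(L,"home",home,"th",th,"t",manip.read_state()["time"])
    return C,th,home
E
python3 - <<'E'
from stroke import *
C,th,home=fine(-1.09535+np.pi,0.9,-1.2)
manip.line_to(pose(C,th,0.014,0.0635),rate=0.05); manip.line_to(pose(C,th,0.014,0.15),rate=0.25)
s=manip.read_state(); print(s["joints"],s["time"])
E
```

```text
[3.0, 2.3, 2.0, 0.8, 1.1, 1.7, 2.0, 1.5, 1.8, 2.4, 1.2, 0.4, 1.4, 1.5, 1.6, 0.7, 0.7, 1.3, 1.1, 1.5, 1.3, 1.5, 1.5, 1.5, -0.4, 0.7, 1.1, 0.8, -0.4, 0.8, 0.7, 0.3, 0.9, 0.5, -0.7, -0.0, -0.7, 0.1, -0.7, 0.8, 0.5, 0.2, 0.7, -0.1, -0.3, -0.7, -0.5, -0.7, -0.3, -0.6, -1.3, -0.6, 0.1] home False th -1.2037573464102076 t 37.6667
[ 3.13642970e-02  1.14744145e-01  1.79873558e+00 -2.12300263e-05
  1.22623177e+00  2.80568446e+00] 38.425
```

```bash
python3 - <<'E'
from h import *
C=np.load("C.npy"); th=-1.20376
c=read_camera("wrist"); e=np.array([np.cos(th),np.sin(th)]); print("exp",[proj(c,[*(C+k*.031*e),.062])[0].round() for k in(1,-1)])
cv2.imwrite("pics/w3.png",c["img"])
E
```

```text
exp [array([298., 203.]), array([297., 270.])]
```

View pics/w3.png

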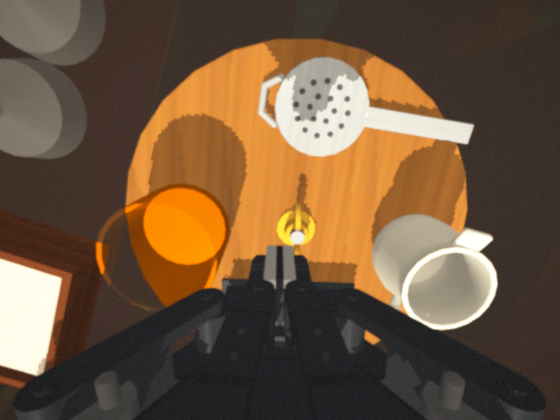

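The nut followed and still lies along the tracked heading (column 297). The board and everything on it look unmoved. At most 2 rad remain, so the last stroke uses a threshold relative to the drifting force baseline.

```bash
sed -i 's/else 0.05/else 0.06/; s/<50/<54.5/; s/if g>4:/if g>lim:/g; s/        turn(C/        lim=3.5+(np.median(L[-6:]) if len(L)>2 else 1.5); turn(C/' stroke.py; python3 - <<'E'
from stroke import *
C,th,home=fine(-1.20376+np.pi,0,-0.3)
manip.line_to(pose(C,th,0.014,0.0635),rate=0.05); manip.line_to(pose(C,th,0.014,0.14),rate=0.3)
s=manip.read_state(); print(s["time"])
c=read_camera("wrist"); e=np.array([np.cos(th),np.sin(th)]); print("exp",[proj(c,[*(C+k*.031*e),.062])[0].round() for k in(1,-1)])
cv2.imwrite("pics/w4.png",c["img"])
E
```

```text
[0.8, 1.4, 0.4, 1.6, 1.2, 0.9, 1.9, 0.2, 1.7, 1.7, 1.1, 1.8, 1.3, 0.5, 1.3, 1.5, 1.7, 0.8, 1.8, 1.2, 1.5, 0.9, 1.4, 1.3, 1.6, 2.0, 3.4, 4.8, 8.1] home True th 0.19783265358979196 t 49.975
50.6417
exp [array([295., 209.]), array([294., 278.])]
```

View pics/w4.png

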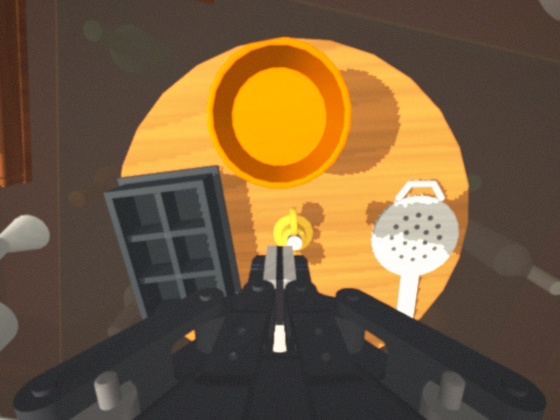

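The force climbed 2.0 → 3.4 → 4.8 → 8.1 N, which is the hard stop, after about 9.7 rad in all. At roughly 0.18 N m it stayed below what turns the board. The view shows the nut at (295,232), everything in place and the tool clear above.

```bash
python3 -c "
from station import job_done; print(job_done())"
```

```text
the job is handed in; nothing more can be done
None
```

The job is handed in: I ran the wing nut down clockwise about 9.7 rad until it met its stop (about 8 N at the fingertip, robot time about 50 s); the last picture showed the nut, the board and the things in view in place and the tool clear, but no verdict was returned.

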